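Lock a squeegee in the blade-dressing jig

ROBOT

A 7-joint arm with a two-finger parallel gripper is mounted at the origin on a cart in front of the work surface, level with it; the furniture and walls round the work are solid. World frame = base frame: x ahead of the robot, y to its left, z up, the work surface at z = 0. Lengths are in mm, angles in rad, forces in N, time in s.
With the tool pointing down it reaches from about 400 to 875 mm from the base axis. Payload 6.5 kg.
Tool frame: the origin (TCP) lies midway between the tips of the shut fingers; the grasp point (between the pads) lies 19 mm behind it; y points along the fingers, z is the direction in which the jaws open and shut, and the axes are right-handed (so a half turn about y gives the same grasp; the last joint's range is limited). The gripper opens to 88 mm and grips with 3 to 60 N. Pads are 18 mm wide; open, the fingers measure 123 mm over their backs; the gripper's body (75 mm by 187 mm) begins 45 mm behind the grasp point.
Start: joints at [-1.166, 0.536, -0.004, 1.538, 0.003, 1.067, -0.071], TCP at [294.834, 579.278, 238.716] pointing down, gripper open.
Joint ranges: [-2.7, 2.7], [-0.37, 2.16], [-1.27, 1.26], [0.24, 2.4], [-1.31, 4.45], [0.19, 1.91], [-2.76, 2.76]. Speed limits (rad/s): [2.39, 2.39, 3.14, 3.14, 3.14, 3.14, 3.14].

INTERFACE

Orientations are given as a 3x3 rotation matrix whose columns are the frame's x, y, z axes.
In Python, from bench import readout, viewer, r gives the robot as it stands.
- The arm moves only by the shell command python3 -m crank 'ROWS' [FORCE]. ROWS is a JSON object of lists of equal length, an entry for each row: "grip": the closure, from 0 (fully open) to 1 (shut); "translation": the shift along the tool's x, y, z in m, a list of three; "roll": the turn about the tool's y in degrees. A call has 1 to 8 rows; each row shifts and turns the commanded pose from where the row before left it, along the tool's axes as they then stand; what a row does not reach is not made up. A row lasts 1/8 s, in which the tool goes at most 62.5 mm and 10.7 degrees, less where a joint would pass 70% of its speed; a pose out of reach is approached as far as the arm can. A call is refused whole if a number of a shift passes 0.0625 or a number of a turn 10.7, either way. A call with a gripper value outside its range is refused whole. The fingers move at their own pace and stop on an object; FORCE is the grip in N (left out, the last holds). Time passes only in rows, so rows that do not move let the fingers close. It gives the time, the measured TCP pose, the force and the opening at its end, in the units of the state.
- readout.sense(): the state, without advancing time (a new reading comes with each control period).
- viewer.camera(name): name is "scene" or "top" or "wrist"; returns a dict with "frame" (420x560x3 uint8, blue, green, red), "fx", "fy", "cx", "cy" (pixels), "position" and "rotation" of the camera in the world. Camera axes: x right, y up, looking along -z (the intrinsics and any distortion apply to the point x, -y, -z); pixel columns grow to the right and rows downward; lengths in mm; the calibration is good to about 2 mm. The wrist camera is an equidistant fisheye: a pixel r from the principal point sees the ray r / f radians off the axis. A picture is of the moment at which its call begins. There is no depth.
- r.finish_job(): hands the job in, once; it reports no verdict.
The state is a dict: "t": time; "q": joint angles; "joint_vel": joint speeds; "joint_efforts": joint torques, N m; "tool_pos": TCP position; "eef_rot": TCP orientation; "force": force on the tool from outside, world axes, zero at the start; "torque": the same for the moment, N m; "finger_gap": finger opening in mm.
Only numpy, scipy, OpenCV 4.12 (cv2) and the standard library are available. Lean on these libraries where they do the work, as an engineer would, in place of code of your own. Each camera call takes 0.05 s, during which the arm holds its last target.

TASK

The squeegee lies loose in the blade-dressing jig with its rubber blade towards you. Push it straight back until its wooden back lies flat along the rear fence, then turn the eccentric knob clockwise until its off-centre disc bears snugly on the end of the squeegee and pinches it against the end stop, so that it stays locked when you let go. Don't shift the things lying about the jig.

Things in the scene. Friction and masses are not known exactly. Their poses are not given: they have to be found in the camera images.
- dressing_jig: jig fixed to the table: plywood base 210 x 330 x 15 mm, aluminium bed on it, bed top 20 mm above the table. Origin on the table, 125 mm behind the base's front edge, mid-way across. +x from the operator's edge to the rear fence, +y to the end stop, z up. Front: 10 mm guide rod (top 31 mm up) at x = -102 mm, with a fixed dressing block (64 mm high) at x = -116 to -55, y = +100 to +144 mm
- squeegee: loose squeegee, 110 x 165 x 31 mm, 0.2 kg. Origin: centre of its underside. Own +x points to the blade's edge (in place: the jig's -x), y along its length. Wood from x = -55 to +30 mm, 30 mm high; blade from +30 to +55 mm at 11 to 20 mm height; above the blade stands a wooden shoulder 10 mm high at x = +30. Slides freely on the bed; 5 mm play endways at most; starts 10 to 30 mm off the fence
- squeegee_back (a point): middle of the squeegee's wooden back edge, half-way up, 55 mm from its centre; axes as squeegee. It lies in the plane of the fence's face when the squeegee touches the fence
- knob_grip (a point): on the knob's pivot axis at mid-height of its wing grip, 70 mm above the table, at x = +30, y = -103.5 mm of the jig. The wing is an upright black bar 12 mm thick, 59 to 81 mm above the table, on a round neck; it reaches 21 mm from the axis one way and 31 mm the other, where a thinner nose (to 38 mm) points over the lobe. Own -y points to the nose, z up. The squeegee beside it is 50 mm high
- cam_knob (a joint): angle of the eccentric knob, rad, growing clockwise seen from above, 0 to 1.6 (stop pin). At 0 nose and lobe point away from the squeegee (the jig's -y). A squeegee against the end stop is first touched near 1.40 and is well held from 1.48 on. Starts at 0.1 to 0.6. Takes 0.35 N m to turn, more once it bears; stays where it is left. It drags the squeegee towards the fence
- tape_roll: loose roll of masking tape, 72 mm across and 18 mm high, lying on the table to the right of the jig. Origin: centre of its underside
- clamp_knob: loose black seven-lobed knob, 47 mm across and 27 mm high, lying on the jig's bed beyond the end stop. Origin: centre of its underside
- bolt: loose hexagon bolt, 47 mm long, lying on the jig's plywood at the front right. Origin: centre of its underside
- fence_face (a point): rear fence, aluminium angle 172 mm long and 25 mm high on the bed. This point: on the bed (20 mm above the table) at the middle of its working face, 60 mm in +x of the jig's origin; axes as the jig's; the face looks to -x
- stop_face (a point): steel end stop block 50 mm long in x, 14 mm thick, 24 mm high, fixed on the bed at the left end. This point: on the bed at the middle of its working face, at x = +30, y = +82.5 mm of the jig; the face looks to -y; axes as the jig's
- lobe (a point): centre of the eccentric steel disc under the knob, half-way up (35 mm above the table): radius 22 mm, 14 mm thick, its centre 6 mm from the pivot axis towards the nose; axes as knob_grip, turns with the knob

How it is judged:
By the outcome, as a careful person would: the job done as asked, in the order asked, and still so for the second after the job is handed in, with the robot touching nothing.
It also fails if it takes over 48 s, if anything falls off the work surface, if the arm or the gripper's body presses on something with over 40 N, if the wrist force passes 120 N, or if a joint passes its speed limit or range.

## Working session

There is one attempt and no reset: what is moved stays moved. The work goes in short steps, Python scripts to look and compute and a shell command to move; the robot and the scene stay as the last step left them, time stands still between calls to the robot, and variables do not carry over. Pictures are saved under pics/ and viewed, and the job is handed in when it is done.

```bash
ls; mkdir -p pics; python3 - <<'E'
from bench import readout, viewer, r
import cv2
s=readout.sense(); print(s)
for n in ["scene","top","wrist"]:
    c=viewer.camera(n); cv2.imwrite(f"pics/{n}0.png",c["frame"]); print(n,c["fx"],c["fy"],c["cx"],c["cy"],c["position"],c["rotation"],[k for k in c])
E
```

```text
pics
{'t': 0.0, 'q': array([-1.16620311,  0.53712387, -0.0044443 ,  1.53880615,  0.00263419,
        1.06729505, -0.07120745]), 'joint_vel': array([ 0.000229  ,  0.0010017 , -0.00132944, -0.00027244, -0.00194138,
       -0.00033494, -0.00100212]), 'joint_efforts': array([-6.43175804e-05, -5.70993698e+01,  9.90580693e-01, -2.51595783e+01,
       -5.62245178e-02,  1.82512240e-02,  1.96427786e-04]), 'tool_pos': array([294.59250257, 578.76160387, 237.89254837]), 'eef_rot': array([[ 8.91247701e-01, -6.03941084e-04,  4.53516451e-01],
       [-4.53516830e-01, -1.51069921e-03,  8.91246432e-01],
       [ 1.46866608e-04, -9.99998677e-01, -1.62030464e-03]]), 'force': array([0.51284291, 0.28840377, 0.5610224 ]), 'torque': array([-0.01510749,  0.01164731, -0.02732262]), 'finger_gap': 88.44590081949406}
scene 482.003674929607 482.003674929607 283.94735205222 216.3294847547599 [ -25.25008183 -283.39490676  745.18336485] [[ 0.41679361  0.66928609 -0.61509286]
 [-0.90898969  0.31027411 -0.27833025]
 [ 0.00456482  0.67511933  0.73769441]] ['frame', 'fx', 'fy', 'cx', 'cy', 'position', 'rotation']
top 385.6199356409586 385.6199356409586 280.25911754006785 212.34797578256217 [413.99046798 -20.61918708 902.73521309] [[ 0.02825807  0.99144858 -0.1274017 ]
 [-0.99947318  0.02598861 -0.01944099]
 [-0.01596375  0.12788395  0.99166065]] ['frame', 'fx', 'fy', 'cx', 'cy', 'position', 'rotation']
wrist 325.19226210127806 325.19226210127806 279.005591570485 207.41061165918586 [228.38043448 613.3453539  384.87469092] [[ 4.53527337e-01 -8.53179554e-01 -2.57677325e-01]
 [ 8.91242041e-01  4.33911277e-01  1.31941758e-01]
 [-7.60913630e-04 -2.89492059e-01  9.57180113e-01]] ['frame', 'fx', 'fy', 'cx', 'cy', 'position', 'rotation']
```

View pics/scene0.png

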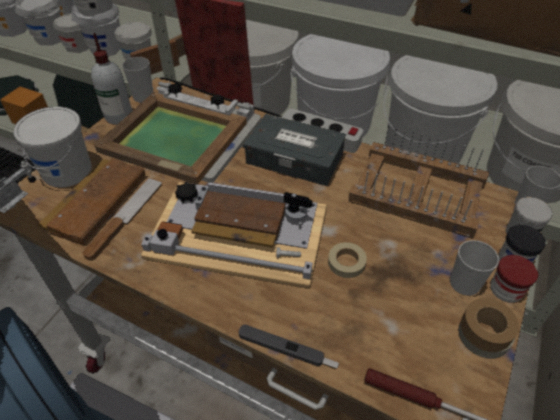

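View pics/top0.png

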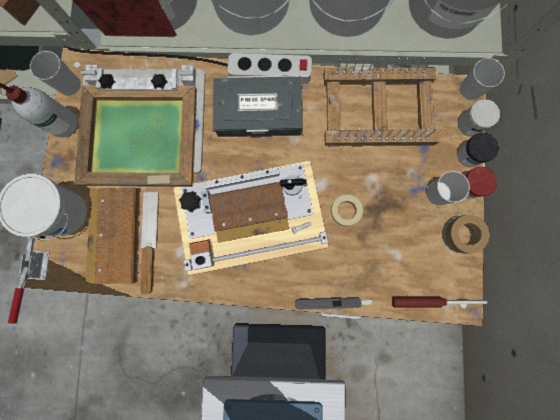

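The top view shows the jig centred near (252,217), rotated about 10°. The end-stop side with the clamp knob is at left (191,200), the cam knob is at (292,184), the tape roll at (347,209) and the bolt at (301,227). I'll zoom in next.

```bash
python3 - <<'E'
import cv2
a=cv2.imread("pics/top0.png")[155:280,165:370]; cv2.imwrite("pics/topz.png",cv2.resize(a,None,fx=3.9,fy=3.9,interpolation=cv2.INTER_CUBIC))
a=cv2.imread("pics/scene0.png")[170:290,130:340]; cv2.imwrite("pics/scz.png",cv2.resize(a,None,fx=3.8,fy=3.8,interpolation=cv2.INTER_CUBIC))
E
```

```text
(no output)
```

View pics/topz.png

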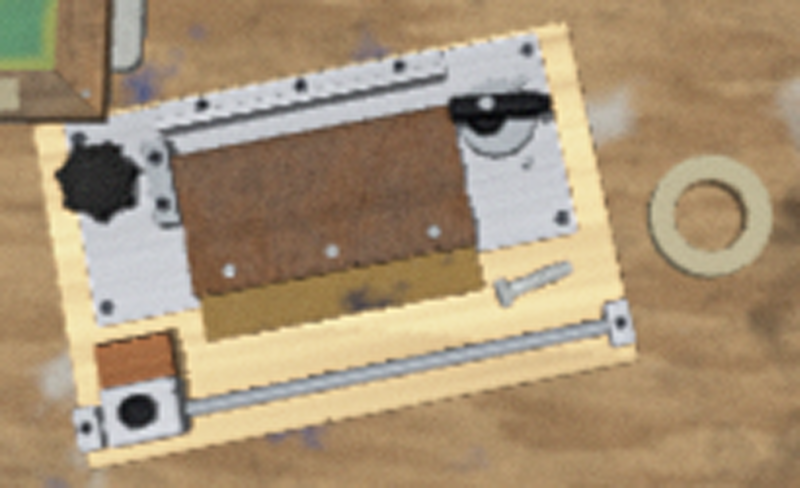

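View pics/scz.png

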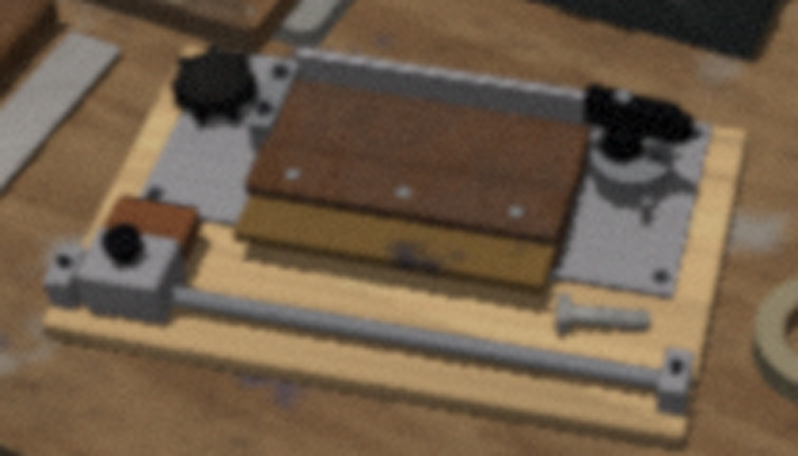

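```bash
cat > h.py <<'E'
import numpy as np, cv2
def ray(c,u,v):
    d=np.array([(u-c["cx"])/c["fx"],-(v-c["cy"])/c["fy"],-1.0]); return c["position"],c["rotation"]@d
def onz(c,u,v,z):
    p,d=ray(c,u,v); return p+d*(z-p[2])/d[2]
def proj(c,P):
    q=c["rotation"].T@(np.array(P)-c["position"]); return c["cx"]+c["fx"]*q[0]/-q[2], c["cy"]-c["fy"]*q[1]/-q[2]
def kabsch(M,W):
    m=M.mean(0);w=W.mean(0);a=M-m;b=W-w
    th=np.arctan2((a[:,0]*b[:,1]-a[:,1]*b[:,0]).sum(),(a*b).sum()); R=np.array([[np.cos(th),-np.sin(th)],[np.sin(th),np.cos(th)]])
    return th,w-R@m,R,np.linalg.norm((R@M.T).T+w-R@m-W,axis=1)
E
python3 - <<'E'
from bench import viewer
from h import *
T=viewer.camera("top"); S=viewer.camera("scene")
def pz(zx,zy): return 165+zx/3.9,155+zy/3.9
def sz(zx,zy): return 130+zx/3.8,170+zy/3.8
M=np.array([[85,165],[85,-165],[-125,-165],[-125,165.]])
W=np.array([onz(T,*pz(*p),15)[:2] for p in [(37,127),(567,25),(635,358),(92,467)]])
th,o,R,e=kabsch(M,W); print("top",th,o,e)
# scene: TL hidden; use TR(745,130) BR(685,440) BL(45,325)
W2=np.array([onz(S,*sz(*p),z)[:2] for p,z in [((745,130),15),((687,425),15),((45,318),15)]])
th2,o2,R2,e2=kabsch(M[1:],W2); print("scene",th2,o2,e2)
# hsv of wood corners
hsv=cv2.cvtColor(T["frame"],cv2.COLOR_BGR2HSV)
dark=(hsv[...,2]<45).astype(np.uint8); 
n,l,st,ce=cv2.connectedComponentsWithStats(dark)
for i in range(1,n):
    x,y,w,h,a=st[i]
    if 165<ce[i][0]<370 and 155<ce[i][1]<280 and a>5: print(ce[i],st[i])
def tj(p): return R.T@(p[:2]-o)
names={"wood_back_L":(172,155,50),"wood_back_R":(450,108,50),"wood_front_R":(477,247,50),"wood_front_L":(203,296,50),"wingL":(450,107,81),"wingR":(551,103,81),"tape":(711,215,18),"bladeFR":(484,287,40),"bladeFL":(206,341,40)}
for k,(a,b,z) in names.items(): 
    p=onz(T,*pz(a,b),z); print(k,p.round(1),"jig",tj(p).round(1))
E
```

```text
top 0.22073406827721845 [534.92395294  70.33011798] [3.20250118 3.23337226 4.31169183 2.9844709 ]
scene 0.22470442618603148 [538.03195141  67.42367543] [5.46920942 3.99417313 2.52635702]
[292.375 182.875] [280 179  26  10 144]
[190.47826087 201.04891304] [180 192  20  19 184]
[199.59090909 259.81818182] [196 257   8   7  44]
wood_back_L [559.3 157.3  50. ] jig [42.8 79.5]
wood_back_R [590.9  -2.3  50. ] jig [ 38.7 -83.1]
wood_front_R [510.5 -20.   50. ] jig [-43.6 -82.8]
wood_front_L [478.3 135.3  50. ] jig [-41.   75.8]
wingL [585.   -2.9  81. ] jig [ 32.8 -82.4]
wingR [588.7 -59.   81. ] jig [  24.1 -138. ]
tape [ 536.9 -157.9   18. ] jig [ -48.1 -223.1]
bladeFR [488.6 -24.6  40. ] jig [-65.9 -82.5]
bladeFL [453.3 134.2  40. ] jig [-65.7  80.2]
```

The top-view corner fit gives the jig at about (536,69) with yaw 0.222. The squeegee's back sits about 20 mm off the fence, and the wing angle is about 0.155. These agree with the given sizes to within 4 mm. I'll move to just in front of the squeegee.

```bash
python3 -m crank '{"grip":[0,0,0,0,0,0,0,0],"translation":[[0.04,0,-0.04],[0.04,0,-0.04],[0.04,0,-0.04],[0.04,0,-0.04],[0.04,0,-0.04],[0.04,0,-0.04],[0.04,0,-0.04],[0.04,0,-0.04]],"roll":[0,0,0,0,0,0,0,0]}'
```

```text
t: 1.25
tool_pos: [435.3, 147.2, 239.0]
eef_rot: [[0.891, 0.001, 0.453], [-0.453, 0.0, 0.891], [0.0, -1.0, 0.001]]
force: [0.5, 0.2, -0.3]
finger_gap: 88.0
```

```bash
python3 -m crank '{"grip":[0,0,0,0,0,0,0],"translation":[[0.037,0,-0.035],[0.037,0,-0.034],[0,0,0],[0,0,0],[0,0,0],[0,0,0],[0,0,0]],"roll":[0,0,-10,-10,-10,-9.7,0]}'
```

```text
t: 2.12
tool_pos: [469.5, 53.8, 238.8]
eef_rot: [[0.976, 0.0, -0.219], [0.219, 0.0, 0.976], [0.0, -1.0, 0.0]]
force: [0.1, -1.0, -0.6]
finger_gap: 88.0
```

```bash
python3 - <<'E'
from bench import viewer
import cv2
c=viewer.camera("wrist"); cv2.imwrite("pics/w1.png",c["frame"])
cv2.imwrite("pics/w1b.png",cv2.resize(c["frame"],(800,600)))
E
```

```text
(no output)
```

View pics/w1b.png

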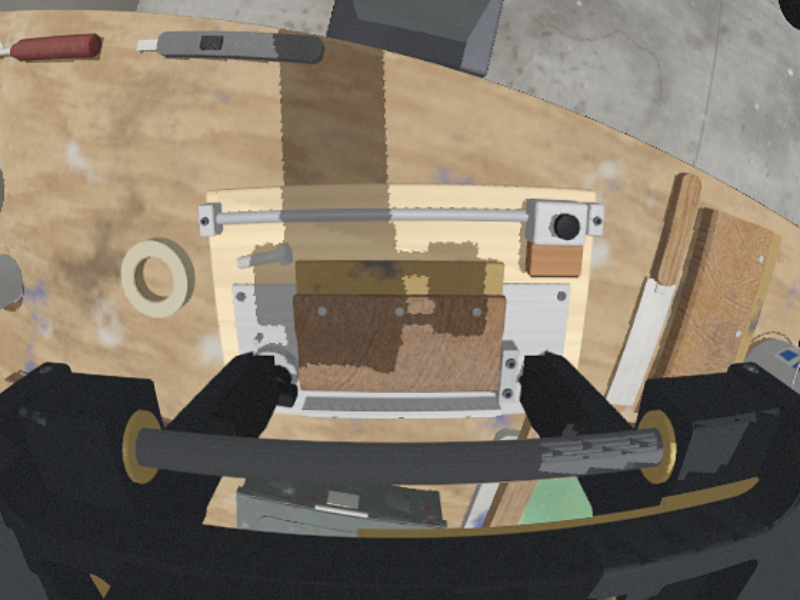

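The wrist view shows the jig upside down: squeegee shoulder edge at (295..505,296), blade edge at (297..503,262), and base front corners at (210,190) and (597,192). I'll cross-check the positions from these.

```bash
cat >> h.py <<'E'
def wray(c,u,v):
    x=(u-c["cx"]);y=(v-c["cy"]);r=np.hypot(x,y);a=r/c["fx"];s=np.sin(a)/max(r,1e-9)
    return c["position"],c["rotation"]@np.array([x*s,-y*s,-np.cos(a)])
def wonz(c,u,v,z):
    p,d=wray(c,u,v); return p+d*(z-p[2])/d[2]
th=.2222;R0=np.array([[np.cos(th),-np.sin(th)],[np.sin(th),np.cos(th)]]);O0=np.array([536.,69.])
def tj(p): return (R0.T@(p[:2]-O0)).round(1)
E
python3 - <<'E'
from bench import viewer
from h import *
c=viewer.camera("wrist")
for k,(a,b,z) in {"baseFR":(208,190,15),"baseFL":(597,191,15),"shoulR":(295,296,50),"shoulL":(505,296,50),"bladeR":(297,262,40),"bladeL":(503,263,40),"backR":(298,389,50),"backL":(505,391,50),"bedBR":(234,284,20),"rodL":(528,216,31),"rodR":(216,216,31),"stopcornR":(500,346,44)}.items():
    p=wonz(c,a*.7,b*.7,z); print(k,p.round(1),tj(p))
E
```

```text
baseFR [ 450.1 -113.5   15. ] [-124.  -159.1]
baseFL [379.7 205.8  15. ] [-122.4  167.9]
shoulR [513.  -17.4  50. ] [-41.4 -79.2]
shoulL [478.1 140.1  50. ] [-40.8  82.1]
bladeR [489.  -21.8  40. ] [-65.9 -78.2]
bladeL [455.1 134.1  40. ] [-64.5  81.3]
backR [592.5  -3.7  50. ] [ 39.1 -83.4]
backL [557.3 164.7  50. ] [41.9 88.6]
bedBR [524.6 -76.9  20. ] [ -43.3 -139.8]
rodL [415.4 146.5  31. ] [-100.6  102.1]
rodR [467.5 -96.7  31. ] [-103.3 -146.5]
stopcornR [521.1 150.1  44. ] [ 3.4 82.4]
```

```bash
python3 -m crank '{"grip":[0,0,0,0,0],"translation":[[0,0.06,0],[0,0.06,0],[0,0.055,0],[0,0.0195,0],[0,0,0]],"roll":[0.2,0,0,0,0]}'; python3 - <<'E'
from bench import viewer,readout
from h import *
import cv2
print(tj(readout.sense()["tool_pos"]))
for n in ["scene","top"]:
    c=viewer.camera(n); a=c["frame"][170:290,130:340] if n=="scene" else c["frame"][155:280,165:370]
    cv2.imwrite(f"pics/{n}2.png",cv2.resize(a,None,fx=3.8,fy=3.8,interpolation=cv2.INTER_CUBIC))
E
```

```text
t: 2.85
tool_pos: [468.5, 53.7, 43.0]
eef_rot: [[0.977, -0.003, -0.215], [0.215, -0.001, 0.977], [-0.003, -1.0, -0.0]]
force: [1.1, 0.4, -0.0]
finger_gap: 87.9
[-69.2  -0.1]
```

View pics/scene2.png

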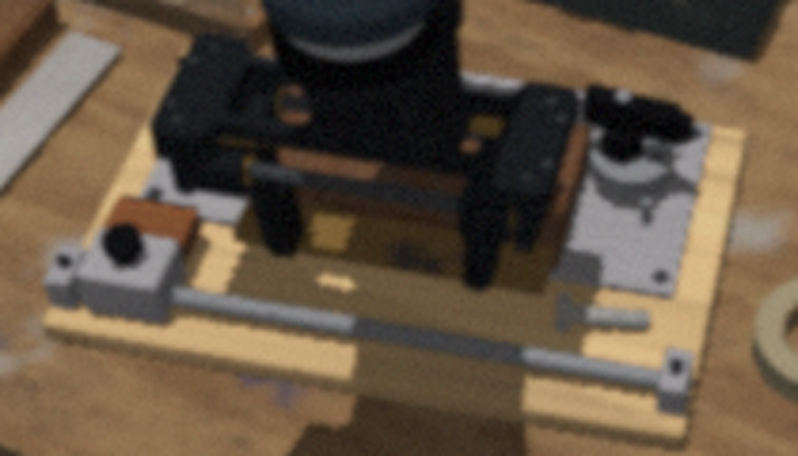

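```bash
python3 -m crank '{"grip":[0,0,0,0,0,0],"translation":[[0.006,0,0],[0.006,0,0],[0.003,0,0],[0.003,0,0],[0.003,0,0],[0,0,0]],"roll":[-0.3,0,0,0,0,0]}'; python3 -m crank '{"grip":[0,0,0,0],"translation":[[0.002,0,0],[0.002,0,0],[0.002,0,0],[0.002,0,0]],"roll":[0,0,0,0]}';python3 -m crank '{"grip":[0,0,0,0],"translation":[[0.002,0,0],[0.002,0,0],[0.001,0,0],[0,0,0]],"roll":[0,0,0,0]}'
```

```text
t: 3.7
tool_pos: [490.2, 58.6, 44.2]
eef_rot: [[0.975, 0.0, -0.222], [0.222, 0.0, 0.975], [0.0, -1.0, -0.0]]
force: [-0.2, 0.0, 0.4]
finger_gap: 88.4
t: 4.2
tool_pos: [498.0, 60.4, 44.2]
eef_rot: [[0.975, 0.0, -0.222], [0.222, 0.0, 0.975], [0.0, -1.0, 0.0]]
force: [-0.9, 0.1, -0.4]
finger_gap: 88.5
t: 4.7
tool_pos: [502.3, 61.3, 44.1]
eef_rot: [[0.975, -0.001, -0.222], [0.222, -0.0, 0.975], [-0.001, -1.0, 0.0]]
force: [-2.4, -0.9, 1.1]
finger_gap: 88.5
```

```bash
python3 -m crank '{"grip":[0,0,0],"translation":[[0.001,0,0],[0.001,0,0],[0,0,0]],"roll":[0,0,0]}'; python3 -m crank '{"grip":[0,0,0],"translation":[[0.001,0,0],[0.001,0,0],[0,0,0]],"roll":[0,0,0]}'; python3 - <<'E'
from bench import viewer
import cv2
for n in ["scene","wrist"]:
    c=viewer.camera(n); a=c["frame"][170:290,130:340] if n=="scene" else c["frame"][150:300,150:400]
    cv2.imwrite(f"pics/{n}3.png",cv2.resize(a,None,fx=3.2,fy=3.2,interpolation=cv2.INTER_CUBIC))
E
```

```text
t: 5.08
tool_pos: [502.4, 61.4, 43.9]
eef_rot: [[0.975, -0.004, -0.222], [0.222, -0.001, 0.975], [-0.005, -1.0, 0.0]]
force: [-8.0, -0.7, 5.5]
finger_gap: 88.2
t: 5.45
tool_pos: [502.5, 61.3, 43.6]
eef_rot: [[0.975, -0.008, -0.222], [0.222, -0.002, 0.975], [-0.008, -1.0, 0.0]]
force: [-11.2, -2.4, 8.3]
finger_gap: 87.9
```

View pics/wrist3.png

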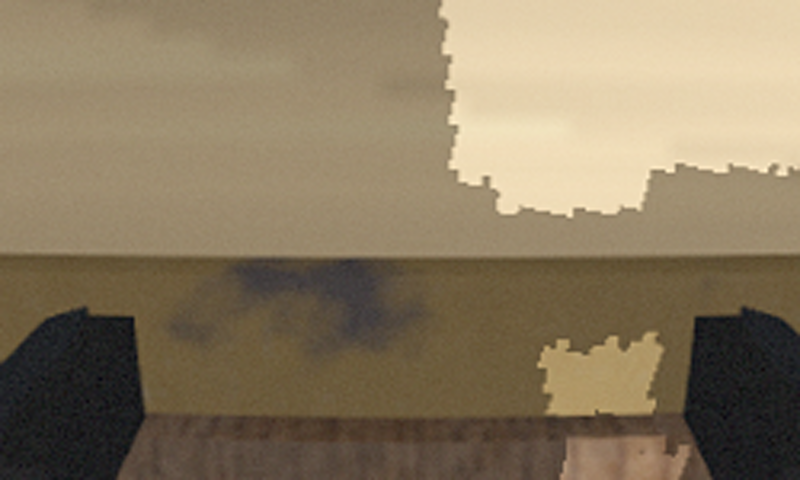

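View pics/scene3.png

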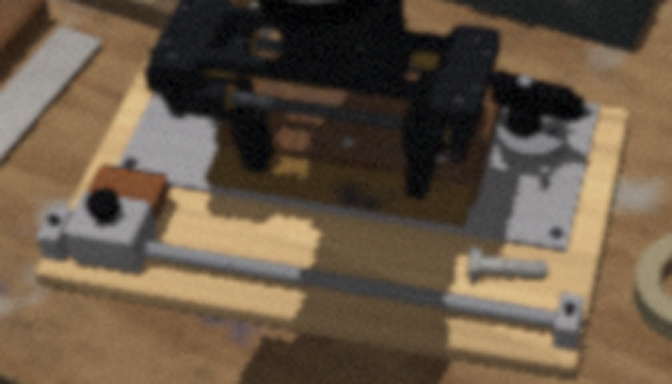

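The fingers bear on the shoulder, and with the contact force rising while the position stays still, the squeegee is on the fence. I'll back off, lift and go above the knob.

```bash
python3 -m crank '{"grip":[0,0,0,0,0,0,0],"translation":[[-0.008,0,0],[-0.012,0,0],[-0.005,0,0],[0,-0.05,0],[0,-0.06,0],[0.044,0,-0.04],[0.044,0,-0.04]],"roll":[0,0,0,0,0,0,0]}'
python3 -m crank '{"grip":[0,0,0,0,0,0,0,0],"translation":[[0.0,0,-0.022],[0,0,0],[0,0,0],[0,0,0],[0,0,0],[0,0,0],[0,0,0],[0,0,0]],"roll":[0,10,10,10,10,10,10,10]}'
python3 -m crank '{"grip":[0,0,0,0],"translation":[[0.0,0,0],[0,0,0],[0,0,0],[0,0,0]],"roll":[10,10,9,0]}'
python3 - <<'E'
from bench import viewer
import cv2
for n in ["scene","wrist","top"]:
    c=viewer.camera(n); cv2.imwrite(f"pics/{n}4r.png",c["frame"]); a=c["frame"][150:290,130:340] if n=="scene" else c["frame"]
    f=3.2 if n=="scene" else 1.42
    cv2.imwrite(f"pics/{n}4.png",cv2.resize(a,None,fx=f,fy=f,interpolation=cv2.INTER_CUBIC))
E
```

```text
t: 6.42
tool_pos: [588.0, -1.7, 156.3]
eef_rot: [[0.975, 0.004, -0.224], [0.224, 0.001, 0.975], [0.004, -1.0, 0.0]]
force: [1.0, 0.6, -0.5]
finger_gap: 88.4
t: 7.42
tool_pos: [590.8, -23.1, 154.3]
eef_rot: [[0.537, 0.001, 0.843], [-0.843, 0.0, 0.537], [0.0, -1.0, 0.001]]
force: [0.6, 0.0, 0.4]
finger_gap: 88.0
t: 7.92
tool_pos: [590.7, -23.0, 154.1]
eef_rot: [[0.069, 0.0, 0.998], [-0.998, -0.0, 0.069], [0.0, -1.0, 0.0]]
force: [-0.4, 0.2, -0.7]
finger_gap: 88.2
```

View pics/wrist4.png

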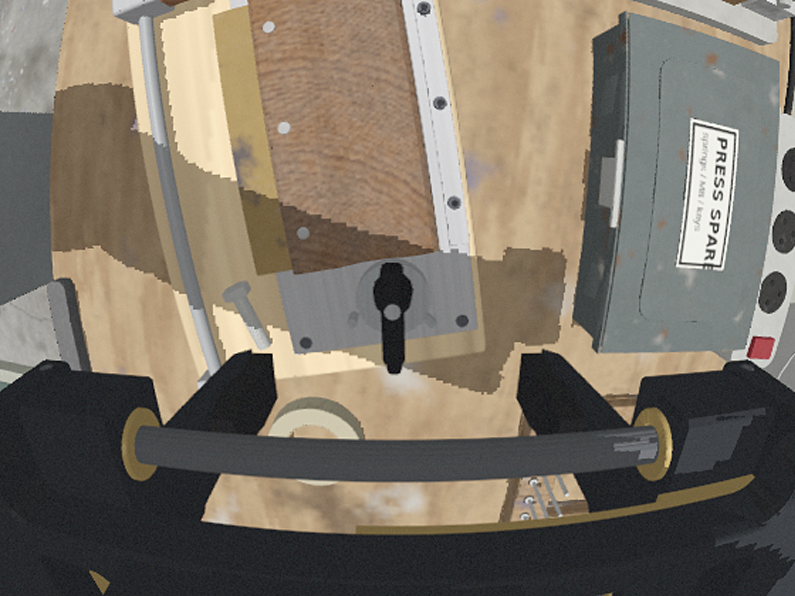

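View pics/scene4.png

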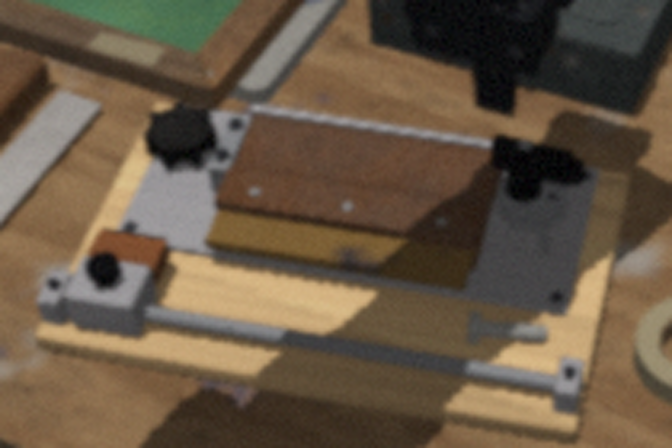

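The wrist view shows the squeegee's back along the fence. The knob's wing runs from (393,262) to the nose at (395,372), with the centre screw at (392,312).

```bash
python3 - <<'E'
from bench import viewer
from h import *
c=viewer.camera("wrist")
f=560/795.
for k,(a,b,z) in {"wingS":(393,263,81),"screw":(392,312,82),"nose":(395,373,81),"woodBR":(440,250,50),"woodFR":(290,273,50),"woodback2":(405,10,50),"fenceEndInner":(441,250,45),"fence2":(407,10,45),"bladeR":(258,275,40)}.items():
    p=wonz(c,a*f,b*f,z); print(k,p.round(1),tj(p))
hsv=cv2.cvtColor(c["frame"],cv2.COLOR_BGR2HSV); m=(hsv[180:268,255:300,2]<50).astype(np.uint8)
n,l,st,ce=cv2.connectedComponentsWithStats(m); i=1+np.argmax(st[1:,4]); ys,xs=np.where(l==i)
pts=np.array([wonz(c,x+255,y+180,81)[:2] for x,y in zip(xs,ys)])
(cx,cy),(w,h),a=cv2.minAreaRect(pts.astype(np.float32)); print("rect",cx,cy,w,h,a)
# mid rows widths
for y in range(0,88,8):
    r=xs[ys==y]
    if len(r): print(y+180,r.min()+255,r.max()+255, wonz(c,(r.min()+r.max()+1)/2+255,y+180,81)[:2].round(1))
E
```

```text
wingS [587.9   1.6  81. ] [ 35.8 -77.2]
screw [589.1 -23.4  82. ] [  31.4 -101.8]
nose [593.  -57.8  81. ] [  27.6 -136.3]
woodBR [613.7   3.7  50. ] [ 61.4 -80.8]
woodFR [529.9 -15.1  50. ] [-24.5 -80.7]
woodback2 [584.9 136.2  50. ] [62.5 54.8]
fenceEndInner [614.9   2.8  45. ] [ 62.3 -81.9]
fence2 [585.9 138.   45. ] [63.9 56.3]
bladeR [507.7 -20.3  40. ] [-47.3 -80.8]
rect 589.4620971679688 -27.790794372558594 19.045602798461914 59.196556091308594 3.1942453384399414
188 269 282 [ 5.875e+02 -4.000e-01]
196 266 286 [588.2  -6.2]
204 263 290 [588.9 -12. ]
212 264 288 [589.  -17.9]
220 269 283 [589.4 -23.9]
228 269 283 [589.8 -30. ]
236 269 283 [590.2 -36.2]
244 270 284 [591.4 -42.5]
252 270 284 [591.8 -48.9]
260 273 281 [592.3 -55.6]
```

```bash
python3 - <<'E'
from bench import viewer
from h import *
T=viewer.camera("top"); S=viewer.camera("scene"); w=viewer.camera("wrist"); f=560/795.
print("nadir front edge z0", onz(T,215,137,0).round(0), onz(T,302,131,0).round(0))
def tri(a,b):
    (p,d),(q,e)=a,b; A=np.c_[d,-e]; s=np.linalg.lstsq(A,q-p,rcond=None)[0]; x=p+d*s[0]; y=q+e*s[1]; return ((x+y)/2).round(1),np.linalg.norm(x-y).round(1)
cv2.imwrite("pics/tbox.png",cv2.resize(T["frame"][60:160,190:330],None,fx=4,fy=4,interpolation=cv2.INTER_CUBIC))
cv2.imwrite("pics/sbox.png",cv2.resize(S["frame"][90:190,230:370],None,fx=4,fy=4,interpolation=cv2.INTER_CUBIC))
E
```

```text
nadir front edge z0 [710. 161.   0.] [730. -50.   0.]
```

View pics/sbox.png

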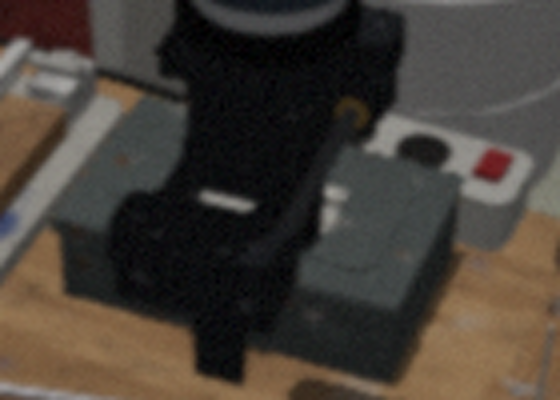

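View pics/tbox.png

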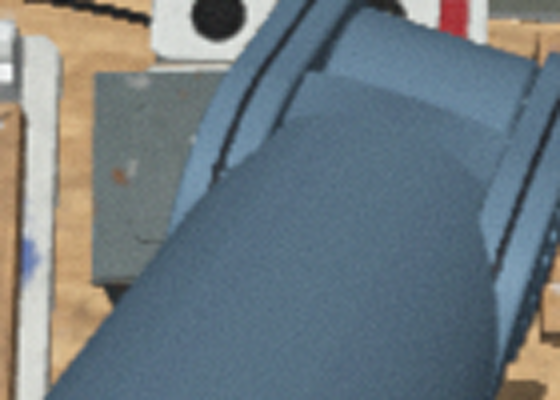

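```bash
python3 - <<'E'
from bench import viewer
from h import *
S=viewer.camera("scene")
print(onz(S,330,185,0).round(0)); b=onz(S,330,185,0)
for z in (40,50,60,70,80,90,100): print(z,np.round(proj(S,[b[0],b[1],z]),1))
E
```

```text
[725. -56.   0.]
40 [331.4 171.7]
50 [331.7 168.2]
60 [332.1 164.7]
70 [332.5 161.2]
80 [332.8 157.5]
90 [333.2 153.9]
100 [333.6 150.2]
```

The box is only about 56 mm tall and sits at x ≥ 710, so it is clear. I'll descend on the wing.

```bash
python3 -m crank '{"grip":[0,0,0,0,0],"translation":[[0.001,0.04,-0.0015],[0,0.035,0],[0,0.017,0],[0,0.006,0],[0,0,0]],"roll":[-1.2,0,0,0,0]}'
python3 - <<'E'
from bench import viewer
import cv2
for n in ["scene","wrist"]:
    c=viewer.camera(n); a=c["frame"][150:290,130:340] if n=="scene" else c["frame"][150:300,160:400]
    f=3.2 
    cv2.imwrite(f"pics/{n}5.png",cv2.resize(a,None,fx=f,fy=f,interpolation=cv2.INTER_CUBIC))
E
```

```text
t: 8.95
tool_pos: [589.8, -24.4, 56.8]
eef_rot: [[0.088, 0.001, 0.996], [-0.996, -0.0, 0.088], [0.0, -1.0, 0.001]]
force: [0.1, 0.3, -0.0]
finger_gap: 87.8
```

View pics/wrist5.png

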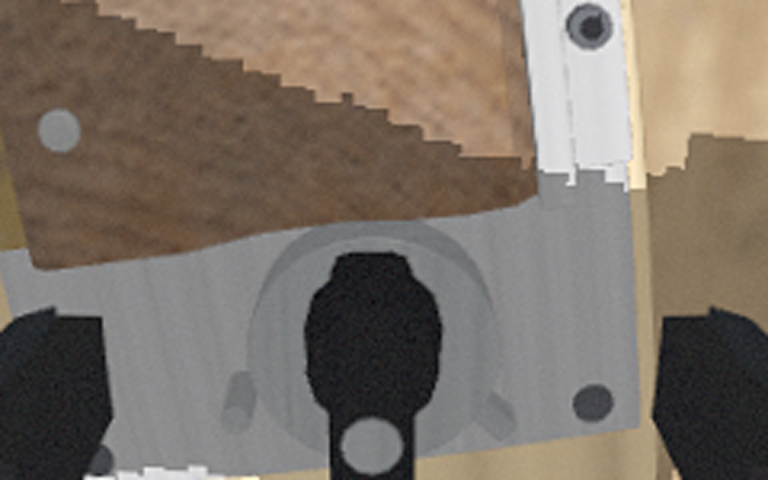

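View pics/scene5.png

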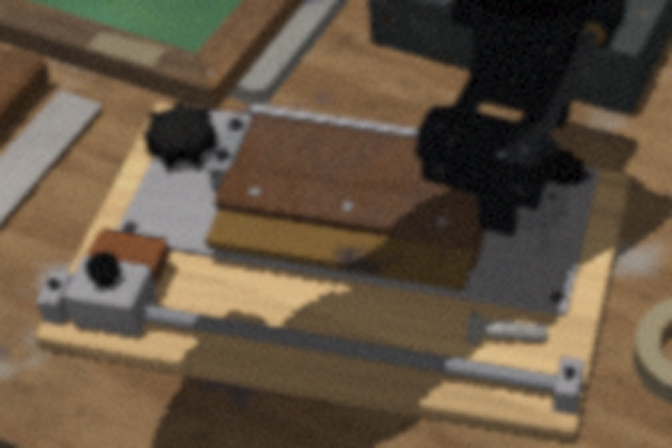

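```bash
python3 - <<'E'
from bench import viewer
from h import *
w=viewer.camera("wrist")
print(w["position"],[wonz(w,372/3.2+160,445/3.2+150,z).round(1) for z in (81,83)])
# hub centre row ~335, widest, hub z~55?
print([wonz(w,372/3.2+160,335/3.2+150,z).round(1) for z in (45,59)])
E
```

```text
[583.5637725   50.49618851 204.25432247] [array([589.2, -23.9,  81. ]), array([589.1, -22.7,  83. ])]
[array([589., -24.,  45.]), array([588.5, -17.4,  59. ])]
```

The axis measures (589,-24), which matches the TCP. I'll grip the wing.

```bash
python3 -m crank '{"grip":[0,1,1,1,1,1,1,1],"translation":[[0,0,-0.0008],[0,0,0],[0,0,0],[0,0,0],[0,0,0],[0,0,0],[0,0,0],[0,0,0]],"roll":[0,0,0,0,0,0,0,0]}' 55
```

```text
t: 10.1
tool_pos: [588.6, -24.4, 56.2]
eef_rot: [[0.088, 0.0, 0.996], [-0.996, -0.0, 0.088], [0.0, -1.0, 0.0]]
force: [2.9, -0.2, -2.1]
finger_gap: 20.1
```

```bash
python3 -m crank '{"grip":[1,1],"translation":[[0,0,0],[0,0,0]],"roll":[0,0]}'
python3 - <<'E'
from bench import viewer
import cv2
c=viewer.camera("wrist"); a=c["frame"][150:360,160:400]
cv2.imwrite(f"pics/w6.png",cv2.resize(a,None,fx=2.8,fy=2.8,interpolation=cv2.INTER_CUBIC))
E
```

```text
t: 10.35
tool_pos: [588.7, -24.3, 56.2]
eef_rot: [[0.088, 0.0, 0.996], [-0.996, -0.0, 0.088], [0.0, -1.0, 0.0]]
force: [0.5, -0.3, -0.9]
finger_gap: 17.6
```

View pics/w6.png

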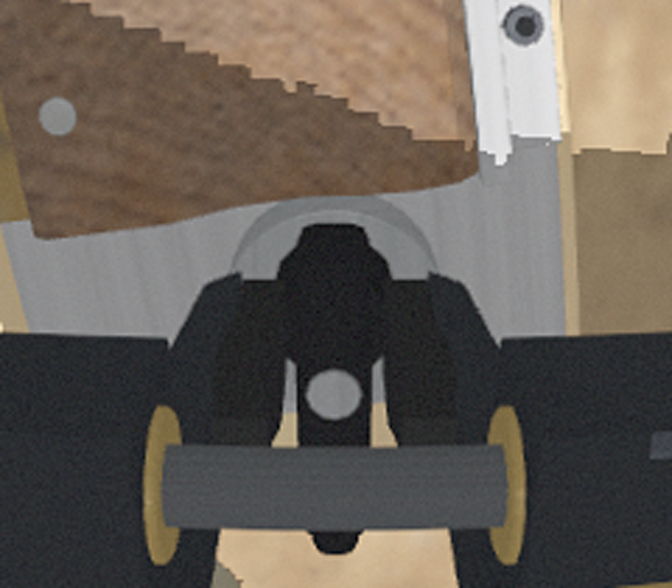

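The fingertips seem to have met the round neck, since gaps to the wing bar still show beside the screw. I'll open slightly, raise 6 mm and re-grip on the bar only.

```bash
python3 -m crank '{"grip":[0.6,0.6,0.6,0.6,1,1,1,1],"translation":[[0,0,0],[0,0,0],[0,-0.006,0],[0,0,0],[0,0,0],[0,0,0],[0,0,0],[0,0,0]],"roll":[0,0,0,0,0,0,0,0]}' 55; python3 -m crank '{"grip":[1,1],"translation":[[0,0,0],[0,0,0]],"roll":[0,0]}'
python3 - <<'E'
from bench import viewer
import cv2
c=viewer.camera("wrist"); a=c["frame"][150:360,160:400]
cv2.imwrite(f"pics/w7.png",cv2.resize(a,None,fx=2.8,fy=2.8,interpolation=cv2.INTER_CUBIC))
E
```

```text
t: 11.4
tool_pos: [588.7, -24.3, 62.2]
eef_rot: [[0.088, 0.0, 0.996], [-0.996, -0.0, 0.088], [0.0, -1.0, 0.0]]
force: [1.7, -0.3, -2.0]
finger_gap: 12.0
t: 11.65
tool_pos: [588.7, -24.3, 62.2]
eef_rot: [[0.088, 0.0, 0.996], [-0.996, -0.0, 0.088], [0.0, -1.0, 0.0]]
force: [2.1, -0.4, -3.4]
finger_gap: 11.6
```

View pics/w7.png

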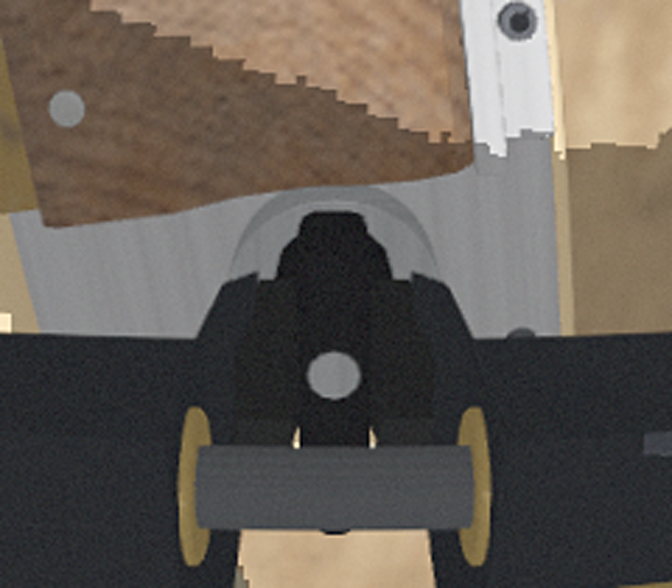

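Gap 11.6 mm, so the bar is held. I'll turn it clockwise.

```bash
python3 -m crank '{"grip":[1,1,1,1,1,1],"translation":[[0,0,0],[0,0,0],[0,0,0],[0,0,0],[0,0,0],[0,0,0]],"roll":[4,6,7,7,6,0]}'
python3 -m crank '{"grip":[1,1,1,1,1,1],"translation":[[0,0,0],[0,0,0],[0,0,0],[0,0,0],[0,0,0],[0,0,0]],"roll":[6,7,7,7,6,0]}'; python3 - <<'E'
from bench import viewer,readout
import cv2
print(readout.sense()["torque"])
c=viewer.camera("wrist"); a=c["frame"][150:360,160:400]
cv2.imwrite(f"pics/w8.png",cv2.resize(a,None,fx=2.8,fy=2.8,interpolation=cv2.INTER_CUBIC))
E
```

```text
t: 12.45
tool_pos: [588.2, -24.3, 62.2]
eef_rot: [[-0.421, -0.001, 0.907], [-0.907, -0.0, -0.421], [0.0, -1.0, -0.0]]
force: [1.2, -0.2, -0.4]
finger_gap: 11.5
t: 13.2
tool_pos: [587.9, -24.0, 62.2]
eef_rot: [[-0.846, -0.001, 0.533], [-0.533, 0.001, -0.846], [0.001, -1.0, -0.001]]
force: [-0.7, 1.1, 1.6]
finger_gap: 11.3
[0.15542274 0.36650916 0.13246363]
```

View pics/w8.png

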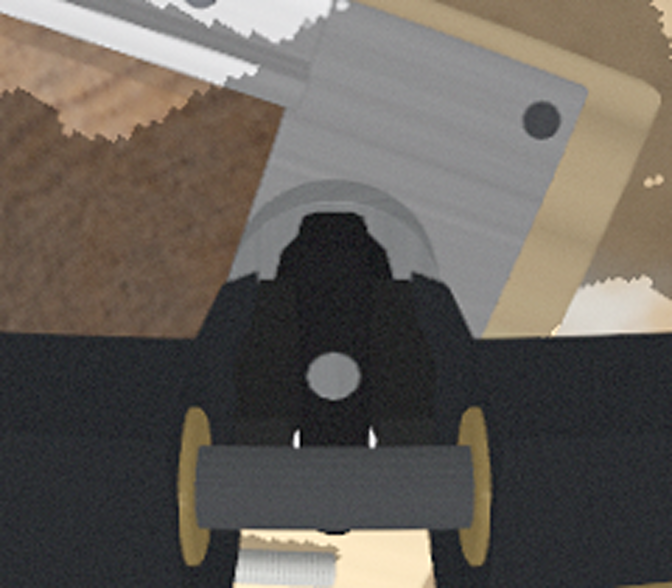

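```bash
python3 -m crank '{"grip":[1,1,1,1,1,1],"translation":[[0,0,0],[0,0,0],[0,0,0],[0,0,0],[0,0,0],[0,0,0]],"roll":[3,3,3,2,0,0]}'
python3 -m crank '{"grip":[1,1,1,1,1,1],"translation":[[0,0,0],[0,0,0],[0,0,0],[0,0,0],[0,0,0],[0,0,0]],"roll":[1.5,1.5,1.5,1.5,0,0]}'; python3 - <<'E'
from bench import viewer,readout
import cv2
s=readout.sense();print(s["torque"],s["force"],s["q"])
c=viewer.camera("wrist"); a=c["frame"][150:360,160:400]
cv2.imwrite(f"pics/w9.png",cv2.resize(a,None,fx=2.8,fy=2.8,interpolation=cv2.INTER_CUBIC))
E
```

```text
t: 14.0
tool_pos: [587.9, -23.9, 62.1]
eef_rot: [[-0.933, -0.001, 0.36], [-0.36, 0.001, -0.933], [0.001, -1.0, -0.001]]
force: [-4.0, 2.6, 4.6]
finger_gap: 11.5
t: 14.75
tool_pos: [587.8, -24.0, 62.1]
eef_rot: [[-0.965, -0.001, 0.262], [-0.262, 0.001, -0.965], [0.001, -1.0, -0.001]]
force: [-4.3, 2.2, 4.5]
finger_gap: 11.6
[0.53420411 1.08947759 0.84431455] [-4.33515302  2.22736698  4.52790673] [-0.59583078  0.85142978  0.81226517  1.844494   -0.83420146  0.82959014
 -0.65331875]
```

View pics/w9.png

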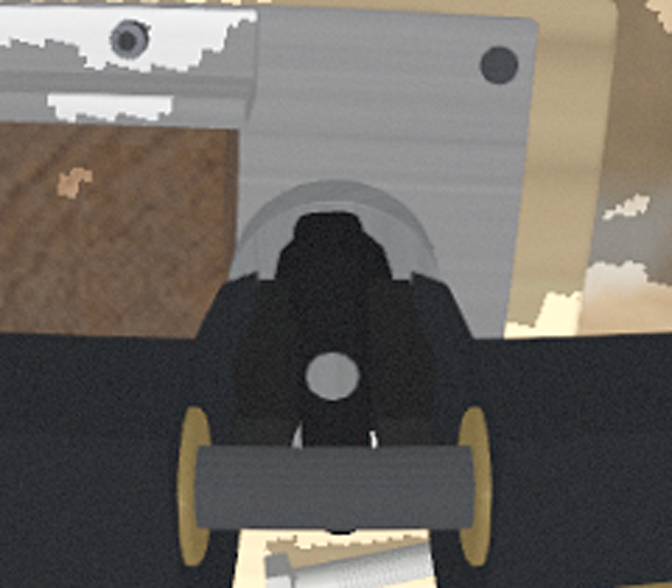

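```bash
python3 -m crank '{"grip":[1,1,1,1,1,1],"translation":[[0,0,0],[0,0,0],[0,0,0],[0,0,0],[0,0,0],[0,0,0]],"roll":[1,1,0.8,0,0,0]}' 60; python3 - <<'E'
from bench import viewer,readout
import cv2
s=readout.sense();print(s["torque"],s["force"])
c=viewer.camera("wrist"); a=c["frame"][150:360,160:400]
cv2.imwrite(f"pics/w10.png",cv2.resize(a,None,fx=2.8,fy=2.8,interpolation=cv2.INTER_CUBIC))
E
```

```text
t: 15.55
tool_pos: [587.8, -24.0, 62.1]
eef_rot: [[-0.977, -0.002, 0.215], [-0.215, 0.0, -0.977], [0.002, -1.0, -0.001]]
force: [-4.6, 1.8, 4.4]
finger_gap: 12.0
[0.49547439 1.07640702 1.07650061] [-4.63169804  1.77690781  4.36391997]
```

View pics/w10.png

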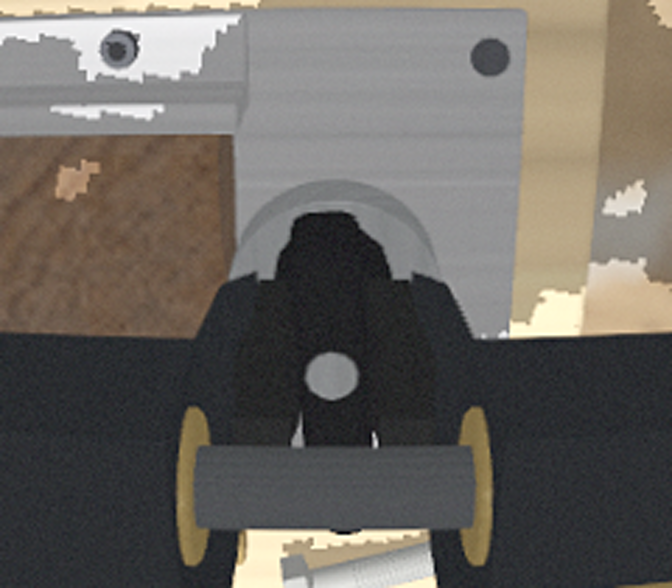

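Torque has risen to 1.08 N m and the wing is twisting slightly in the pads. I'll release, lift and check the angle.

```bash
python3 -m crank '{"grip":[0.6,0.6,0.6,0.6,0.6,0.6,0.6],"translation":[[0,0,0],[0,0,0],[0,0,0],[0,-0.02,0],[0,-0.04,0],[0,-0.04,0],[0,0,0]],"roll":[0,0,0,0,0,0,0]}' ; python3 - <<'E'
from bench import viewer,readout
from h import *
c=viewer.camera("wrist"); cv2.imwrite("pics/w11r.png",c["frame"])
cv2.imwrite(f"pics/w11.png",cv2.resize(c["frame"],None,fx=1.42,fy=1.42,interpolation=cv2.INTER_CUBIC))
E
```

```text
t: 16.48
tool_pos: [590.6, -25.2, 166.3]
eef_rot: [[-0.977, 0.007, 0.211], [-0.211, -0.0, -0.977], [-0.006, -1.0, 0.002]]
force: [-0.3, -0.4, -0.1]
finger_gap: 35.5
```

View pics/w11.png

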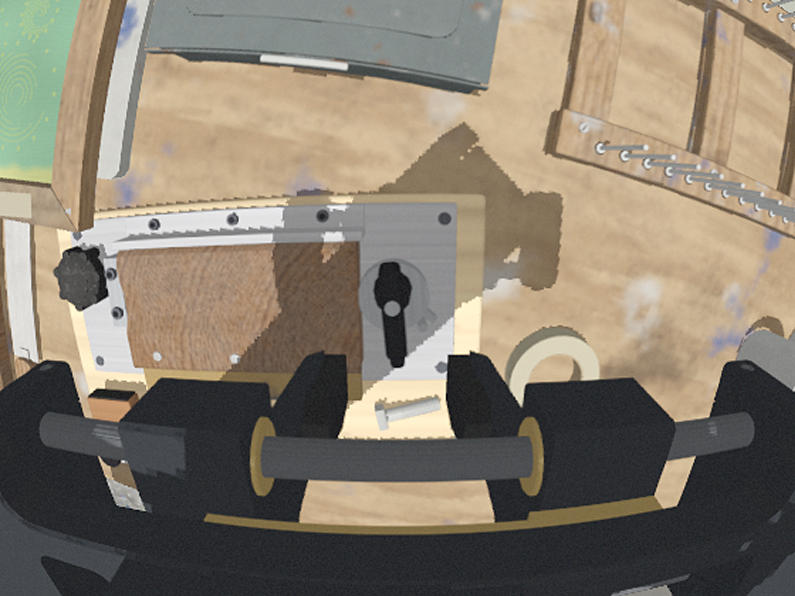

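```bash
python3 - <<'E'
from bench import viewer
from h import *
c=viewer.camera("wrist"); f=560/795.
hsv=cv2.cvtColor(c["frame"],cv2.COLOR_BGR2HSV); y0,x0=182,255
m=(hsv[y0:262,x0:300,2]<45).astype(np.uint8)
n,l,st,ce=cv2.connectedComponentsWithStats(m); i=1+np.argmax(st[1:,4]); ys,xs=np.where(l==i)
P=[]
for y in range(224-y0,252-y0):
    r=xs[ys==y]; P.append(wonz(c,(r.min()+r.max())/2+x0,y+y0,81)[:2])
P=np.array(P); k=np.polyfit(P[:,0],P[:,1],1)[0]; print("wing slope",k, "dir angle",np.arctan(k))
scr=[wonz(c,a*f,b*f,45) for a,b in [(153.5,224),(233,219),(322,216)]]
d=scr[0]-scr[2]; th=np.arctan2(-d[0],d[1]); print([s.round(1) for s in scr],"jig yaw",th)
print("theta", 1.5708+th-np.arctan(k), 1.5708+.2222-np.arctan(k))
print("nose",wonz(c,398*f,366*f,75).round(1),"screw",wonz(c,392*f,309*f,82).round(1))
for k,(a,b,z) in {"woodBR":(362,241,50),"woodBL":(118,251,50),"fenceTopEdgeR":(362,236,45),"bedBR":(457,203,20)}.items():
    p=wonz(c,a*f,b*f,z); print(k,p.round(1),tj(p))
E
```

```text
wing slope 0.29895590541173034 dir angle 0.29049863448552676
[array([597.8, 136.2,  45. ]), array([610.3,  81.2,  45. ]), array([622.3,  27.3,  45. ])] jig yaw 0.22075718789314577
theta 1.501058553407619 1.5025013655144732
nose [552.5 -33.2  75. ] screw [587.3 -22.3  82. ]
woodBR [613.4   1.2  50. ] [ 60.5 -83.2]
woodBL [576.6 159.8  50. ] [59.7 79.6]
fenceTopEdgeR [615.4   1.9  45. ] [ 62.6 -82.9]
bedBR [644.7 -51.6  20. ] [  79.5 -141.6]
```

Wing angle measures about 1.50, and the squeegee reads flat on the fence and at the stop. That is only just above 1.48, so I'll re-grip nearer the nose for better leverage and turn a few degrees more.

```bash
python3 -m crank '{"grip":[0.6,0.6,0.6],"translation":[[0,0,0],[0.0145,0,-0.001],[0,0.04,0]],"roll":[-4.4,0,0]}' ;python3 -m crank '{"grip":[0.6,0.6],"translation":[[0,0,0],[0,0,0]],"roll":[0,0]}'; python3 - <<'E'
from bench import viewer,readout
from h import *
c=viewer.camera("wrist"); 
print(wonz(c,0,0,0)[:1])
a=c["frame"][150:360,160:400]
cv2.imwrite(f"pics/w12.png",cv2.resize(a,None,fx=2.8,fy=2.8,interpolation=cv2.INTER_CUBIC))
E
```

```text
t: 16.95
tool_pos: [574.3, -28.4, 123.3]
eef_rot: [[-0.959, 0.003, 0.283], [-0.283, 0.0, -0.959], [-0.003, -1.0, 0.001]]
force: [-0.1, 0.3, -0.3]
finger_gap: 35.0
t: 17.2
tool_pos: [574.1, -28.0, 122.9]
eef_rot: [[-0.959, -0.0, 0.285], [-0.285, -0.0, -0.959], [0.0, -1.0, 0.0]]
force: [-0.9, -0.2, 0.7]
finger_gap: 35.0
[710.59400322]
```

View pics/w12.png

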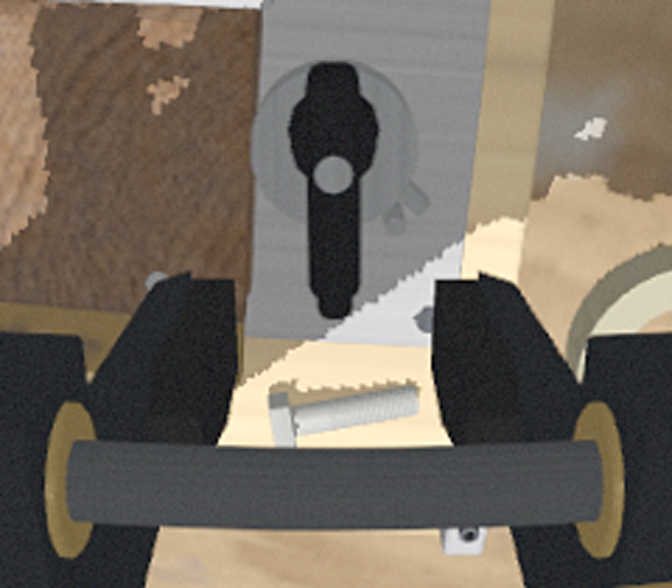

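The wing is now aligned and centred between the fingers (both at column 334), so θ ≈ 1.504. I'll descend, grip and turn.

```bash
python3 -m crank '{"grip":[0.6,0.6,0.6,1,1,1,1,1],"translation":[[0,0.04,0],[0,0.021,0],[0,0,0],[0,0,0],[0,0,0],[0,0,0],[0,0,0],[0,0,0]],"roll":[0,0,0,0,0,0,0,0]}' 60 ;python3 -m crank '{"grip":[1,1,1,1],"translation":[[0,0,-0.0006],[0,0,-0.0006],[0,0,0],[0,0,0]],"roll":[1.5,1.5,0,0]}'; python3 -c "
from bench import readout
print(readout.sense()['torque'])"
```

```text
t: 18.25
tool_pos: [575.0, -27.9, 62.1]
eef_rot: [[-0.958, 0.002, 0.286], [-0.286, -0.0, -0.958], [-0.001, -1.0, 0.001]]
force: [0.1, -0.3, 6.8]
finger_gap: 11.4
t: 18.75
tool_pos: [574.9, -27.8, 62.1]
eef_rot: [[-0.972, 0.002, 0.237], [-0.237, -0.002, -0.972], [-0.002, -1.0, 0.003]]
force: [0.6, -3.6, 5.5]
finger_gap: 11.6
[-0.76277381  0.02987459  0.91166142]
```

```bash
python3 -m crank '{"grip":[1,1,1,1],"translation":[[0,0,-0.0015],[0,0,-0.0015],[0,0,0],[0,0,0]],"roll":[0.7,0.7,0,0]}'; python3 -c "
from bench import readout
print(readout.sense()['torque'])"; python3 -m crank '{"grip":[1,1,1,1],"translation":[[0,0,-0.0015],[0,0,-0.0015],[0,0,0],[0,0,0]],"roll":[0,0,0,0]}'; python3 -c "
from bench import readout
print(readout.sense()['torque'])"
```

```text
t: 19.25
tool_pos: [574.8, -27.6, 62.1]
eef_rot: [[-0.977, 0.004, 0.211], [-0.211, -0.007, -0.977], [-0.003, -1.0, 0.008]]
force: [3.9, -9.5, 0.0]
finger_gap: 11.7
[-2.07274228 -0.62847314  0.98170551]
t: 19.75
tool_pos: [574.8, -27.6, 62.2]
eef_rot: [[-0.978, 0.006, 0.21], [-0.21, -0.011, -0.978], [-0.004, -1.0, 0.012]]
force: [6.4, -16.9, -5.9]
finger_gap: 11.8
[-3.38897124 -1.2516474   1.06008195]
```

```bash
python3 -m crank '{"grip":[1,1,1,1],"translation":[[0,0,-0.0015],[0,0,-0.0015],[0,0,-0.001],[0,0,0]],"roll":[0.5,0.5,0,0]}'; python3 -m crank '{"grip":[0.6,0.6,0.6,0.6,0.6,0.6,0.6],"translation":[[0,0,0.004],[0,0,0.004],[0,0,0],[0,-0.02,0],[0,-0.04,0],[0,0,0],[0,0,0]],"roll":[0,0,0,0,0,0,0]}' ; python3 - <<'E'
from bench import viewer,readout
from h import *
c=viewer.camera("wrist"); 
a=c["frame"][150:360,160:400]
cv2.imwrite(f"pics/w13.png",cv2.resize(a,None,fx=2.8,fy=2.8,interpolation=cv2.INTER_CUBIC))
y0,x0=170,255
hsv=cv2.cvtColor(c["frame"],cv2.COLOR_BGR2HSV); m=(hsv[y0:268,x0:300,2]<45).astype(np.uint8)
n,l,st,ce=cv2.connectedComponentsWithStats(m); i=1+np.argmax(st[1:,4]); ys,xs=np.where(l==i)
P=[]
for y in range(220-y0,252-y0):
    r=xs[ys==y]; P.append(wonz(c,(r.min()+r.max())/2+x0,y+y0,81)[:2])
P=np.array(P); k=np.polyfit(P[:,0],P[:,1],1)[0]; print("theta",1.5708+.2215-np.arctan(k))
E
```

```text
t: 20.25
tool_pos: [574.7, -27.3, 62.2]
eef_rot: [[-0.982, 0.009, 0.19], [-0.19, -0.017, -0.982], [-0.005, -1.0, 0.019]]
force: [10.6, -25.3, -13.0]
finger_gap: 11.8
t: 21.12
tool_pos: [573.3, -23.7, 121.6]
eef_rot: [[-0.981, 0.0, 0.195], [-0.195, 0.001, -0.981], [-0.0, -1.0, -0.001]]
force: [-0.0, 0.5, -0.6]
finger_gap: 35.1
theta 1.5113989766425453
```

View pics/w13.png

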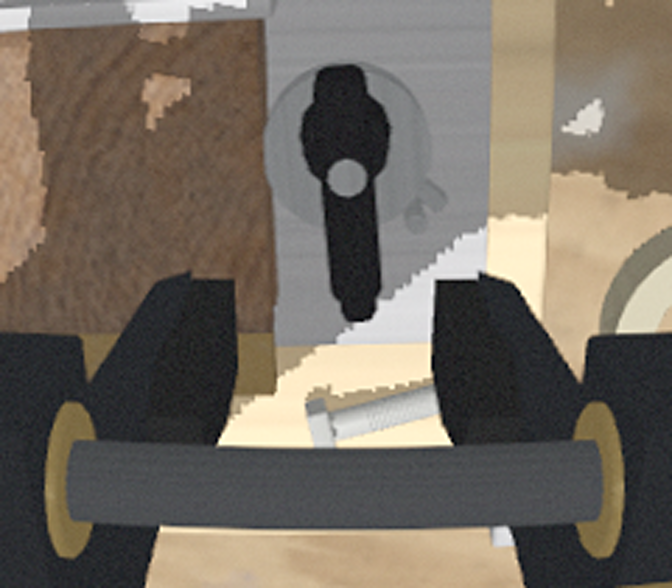

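θ ≈ 1.51, and it is very stiff: about 1.3–1.4 N m hardly moved it. I'll withdraw and check everything.

```bash
python3 -m crank '{"grip":[0.6,0.6,0.6,0.6,0.6,0.6,0.6,0.6],"translation":[[0,-0.06,0],[0,-0.06,0],[0,-0.04,0],[0,0,0.06],[0,0,0.06],[0,0,0.06],[0,0,0.06],[0,0,0]],"roll":[0,0,0,0,0,0,0,0]}'; python3 - <<'E'
from bench import viewer
from h import *
for n in ["scene","top"]:
    c=viewer.camera(n); a=c["frame"][160:300,130:370] if n=="scene" else c["frame"][155:280,165:370]
    cv2.imwrite(f"pics/{n}14.png",cv2.resize(a,None,fx=3.2,fy=3.2,interpolation=cv2.INTER_CUBIC))
E
```

```text
t: 22.18
tool_pos: [617.6, -266.5, 280.4]
eef_rot: [[-0.983, -0.002, 0.186], [-0.186, -0.003, -0.983], [0.003, -1.0, 0.002]]
force: [0.4, -0.4, 0.4]
finger_gap: 35.0
```

View pics/scene14.png

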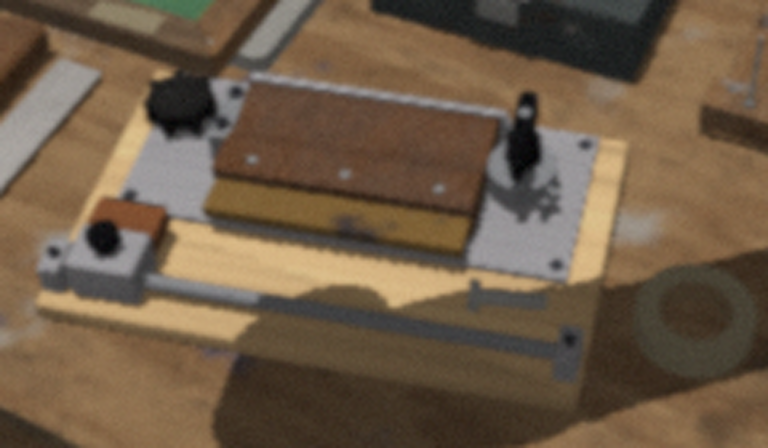

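View pics/top14.png

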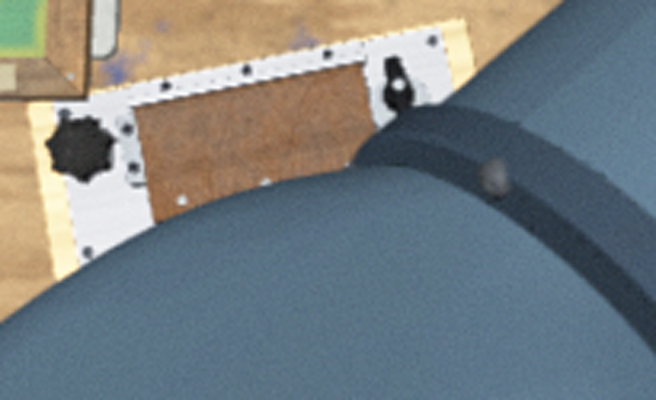

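The scene shows the squeegee flat along the fence and against the stop. The wing points to the operator at (522,135), and the bolt, tape and clamp knob are where they were. The robot is clear, so I'll hand in.

```bash
python3 -c "
from bench import r
print(r.finish_job())"
```

```text
the job is handed in; nothing more can be done
None
```

I pushed the squeegee back onto the rear fence, then turned the knob clockwise until the disc pinched it against the end stop. I handed the job in at about 22 s with the robot clear of everything.

- **Push:** both open fingers pressed on the wooden shoulder. The squeegee stopped moving at the fence while the contact force rose to about 11 N.
- **Knob:** my first grip caught the round neck, so I raised 6 mm and re-gripped on the bar. The first turn left the knob at about 1.50 rad. I then re-gripped nearer the nose and turned further against an estimated 1.3 to 1.4 N m.
- **Lock check:** after release the knob measured about 1.51 rad. That is past the 1.48 needed, though my angle measurement is only good to about 0.03 rad.
- **Squeegee position:** after the first turn the two back corners read x = 60.5 and 59.7 mm, against the fence face at 60 mm. In the end-stop direction the left end read y = +79.6 mm against the stop face at +82.5 mm. That 3 mm difference is within what I saw elsewhere, and the pictures show the end at the stop.
- **Loose things:** by eye, the bolt, tape roll and clamp knob look unmoved in the last pictures. I did not re-measure them.

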